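# Find where the cheese-case cover binds, back off and set its stop

## Robot

A 6-joint arm with a two-finger parallel gripper is mounted at the origin on the work surface. World frame = base frame: x ahead of the robot, y to its left, z up, the work surface at z = 0. Lengths are in m, angles in rad, forces in N, time in s.
With the tool pointing down it reaches from about 0.3 to 0.75 m from the base axis. Payload 8.5 kg.
Tool frame: the origin (TCP) lies between the finger pads; the fingertips stand robot.nose_length ahead of it and the grasp point (between the pads) lies 5 mm behind it (robot.nose_length is the distance from the TCP to the fingertips, in m); y points along the fingers, z is the direction in which the jaws open and shut, and the axes are right-handed (so a half turn about y gives the same grasp; the last joint's range is limited). The gripper opens to 88 mm and grips with 3 to 60 N. Pads are 18 mm wide; open, the fingers measure 123 mm over their backs; the gripper's body (75 mm by 187 mm) begins 45 mm behind the grasp point.
Start: joints at [1.012, 0.381, 1.297, -0, 1.464, -0.215], TCP at [0.185, 0.518, 0.253] pointing down, gripper open.
Joint ranges: [-3.11, 3.11], [-0.89, 2.33], [0.22, 2.48], [-1.42, 4.56], [0.17, 2.85], [-2.88, 2.88]. Speed limits (rad/s): [2.39, 2.39, 3.14, 3.14, 3.14, 3.14].

## Interface

Orientations are given as a 3x3 rotation matrix whose columns are the frame's x, y, z axes.
In Python, from station import telemetry, read_camera, job_done, look_for, robot gives the robot as it stands. The module is installed in compiled form; this text tells all that it offers.
- The arm moves only by the tool play_rows, never from a script. Its argument "motion" is a list of rows, each a list of 7 numbers: the shift along the tool's x, y, z in m, then the turn, a rotation vector about the tool's x, y, z in rad, then the gripper's target within -1 to 1 (shut at 1, half-way at 0, fully open at -1). A call has 1 to 8 rows; each row shifts and turns the commanded pose from where the row before left it, along the tool's axes as they then stand; what a row does not reach is not made up. A row lasts 1/12 s, in which the tool goes at most 41.7 mm and 7.16 degrees, less where a joint would pass 70% of its speed; a pose out of reach is approached as far as the arm can. A call is refused whole if a number of a shift passes 0.0417 or a number of a turn 0.125, either way. A call with a gripper value outside its range is refused whole. The fingers move at their own pace and stop on an object; "newtons" is the grip in N (left out, the last holds). Time passes only in rows, so rows that do not move let the fingers close. It gives the time, the measured TCP pose, the force and the opening at its end, in the units of the state.
- telemetry.observe(): the state, without advancing time (a new reading comes with each control period).
- read_camera(name): name is "scene" or "top"; returns a dict with "image" (420x560x3 uint8, blue, green, red), "range_z" (420x560 float32, m along the optical axis (not along the pixel's ray), 0 where there is no reading), "fx", "fy", "cx", "cy" (pixels), "dist" ([k1, k2, p1, p2, k3] as OpenCV has them; the pictures are not rectified), "cam_to_world" (4x4, takes a point from camera to world coordinates). Camera axes: x right, y up, looking along -z (the intrinsics and any distortion apply to the point x, -y, -z); pixel columns grow to the right and rows downward; lengths in m; the calibration is good to about 2 mm. A picture is of the moment at which its call begins.
- job_done(): hands the job in, once; it reports no verdict.
Trained networks look in a picture, given as the dict that the camera call returned (one of the last four; its "shot" number tells which), for a name from the list of things; names that differ only in an ending like _2 or _b are one class to them, and where a whole thing is asked for, a point or a joint stands for the part that bears it (a point fixed in the world has none). Each returns a list of dicts, best first, with "score" (0 to 1); they miss things now and then, are a little off and sometimes report something else, mostly with a low value. They report only what shows in the picture. A call takes as long as a camera call.
- look_for(picture, name): "point" ([column, row] in pixels, amid what is visible of it).
The state is a dict: "clock": time; "joints": joint angles; "dq": joint speeds; "tau": joint torques, N m; "position": TCP position; "tcp_rot": TCP orientation; "force": force on the tool from outside, world axes, zero at the start; "ft_torque": the same for the moment, N m; "opening": opening from 0.0 (shut) to 1.0 (fully open).
Only numpy, scipy, OpenCV 4.12 (cv2) and the standard library are available. Lean on these libraries where they do the work, as an engineer would, in place of code of your own. Each camera call takes 0.05 s, during which the arm holds its last target.

## Task

The clear sliding cover of the cheese display case binds somewhere in its track as it closes. Slide it gently towards closed until you feel it come up firmly against the tight spot, without forcing it, then back it off about 20 mm from there. Finally slide the red stop along its rail until it touches the edge of the cover, so that nobody can push the cover into the tight spot again, and let go; leave everything else where it is.

Things in the scene. Friction and masses are not known exactly. Their poses are not given: they have to be found in the camera images.
- case: Fixed display case: white base, clear walls and half-roof, aluminium top rails; 206 (own x) x 440 (own y) x 125 mm tall. Origin under its centre; own x points away from the robot at yaw 0 (yaw within 0.2 rad), own y runs along the track; own +y closes the cover. The tight spot is hidden in the near rail and must be felt: the cover meets it with its leading edge 60 to 130 mm past the case's middle (own y).
- cover_edge (a point): Middle of the leading (own +y) edge of the clear cover, on its top, 118 mm above the counter; case's axes. The panel is 176 (own x) x 150 (own y) x 6 mm, starts with this edge -60 to 10 mm from the case's middle, slides only along own y, with 1.5 N drag. At the tight spot resistance rises springily by 3 N per mm; 4 to 10 N against it is firm, over 22 N is forcing it.
- cover_handle (a point): Centre of the black upright handle block on the cover: 60 (own x) x 24 (own y) x 50 mm tall, centre 143 mm and top 168 mm above the counter, standing on the cover's top (118 mm), 110 mm behind its leading edge (towards own -y). Axes are those of the case.
- stop_face (a point): Middle of the red stop's face that is to touch the cover's leading edge (its own -y face), over the far rail, 96 mm from the case's middle along own x, 126 mm above the counter; case's axes. When touching, this point and cover_edge have the same own y. It starts 160 to 190 mm past the case's middle, beyond the tight spot.
- stop_grip (a point): Centre of the red stop's upright grip: 26 (own x) x 20 (own y) x 42 mm tall, centre 154 mm and top 175 mm above the counter, 12 mm behind the touching face (towards own +y); case's axes. The stop slides only along own y, with 3 N friction, and stays where left; pushed on after touching, it pushes the cover back with it.
- cheese_a: Bystander, to be left alone: white round cheese inside the case, 84 across, 45 tall mm. Origin at the centre of its underside.
- cheese_b: Bystander, to be left alone: pale yellow block inside the case, 90 x 70 x 50 tall mm. Origin at the centre of its underside.
- wheel: Bystander, to be left alone: orange waxed cheese wheel on the counter, 150 across, 55 tall mm. Origin at the centre of its underside.
- jar: Bystander, to be left alone: green glass jar, 68 across, 100 tall mm. Origin at the centre of its underside.
- tub: Bystander, to be left alone: white plastic bowl, 100 across, 70 tall mm. Origin at the centre of its underside.
- spreader: Bystander, to be left alone: spatula lying on the counter, 280 long mm. Origin at the centre of its underside.
- mug: Bystander, to be left alone: blue cup, 76 across, 85 tall mm. Origin at the centre of its underside.
- butter: Bystander, to be left alone: butter block on the counter, 60 x 100 x 40 tall mm. Origin at the centre of its underside.

How it is judged:
By the outcome, as a careful person would: the job done as asked, in the order asked, and still so for the second after the job is handed in, with the robot touching nothing.
It also fails if it takes over 64 s, if anything falls off the work surface, if the arm or the gripper's body presses on something with over 40 N, if the wrist force passes 120 N, or if a joint passes its speed limit or range.

## Working session

There is one attempt and no reset: what is moved stays moved. The work goes in short steps, Python scripts to look and compute and a tool call to move; the robot and the scene stay as the last step left them, time stands still between calls to the robot, and variables do not carry over. Pictures are saved under pics/ and viewed, and the job is handed in when it is done.

Besides the shell and the picture viewer there is one more tool, called after "Call:" as a command line: name --pt "numbers of a row" for each row, then --argument value for the rest. play_rows: Moves the arm, as the interface text tells. Its arguments: {"type":"object","properties":{"motion":{"type":"array"},"newtons":{"type":"number"}},"required":["motion"]}

```bash
mkdir -p pics; cat > h.py <<'E'
import numpy as np,cv2
from station import telemetry, read_camera, job_done, look_for, robot
def ray(p,uv):
    K=np.array([[p['fx'],0,p['cx']],[0,p['fy'],p['cy']],[0,0,1.]])
    q=cv2.undistortPoints(np.array([[uv]],float),K,np.array(p['dist'],float))[0,0]
    T=np.array(p['cam_to_world']); d=T[:3,:3]@np.array([q[0],-q[1],-1]); return T[:3,3],d
def atz(p,uv,z):
    o,d=ray(p,uv); return o+d*(z-o[2])/d[2]
def atd(p,uv):
    o,d=ray(p,uv); r=p['range_z'][int(round(uv[1])),int(round(uv[0]))]; return o+d*r
E
python3 - <<'E'
from h import *
np.set_printoptions(precision=4,suppress=True)
s=telemetry.observe();print({k:np.array(v) for k,v in s.items()})
print([a for a in dir(robot) if a[0]!='_'],robot.nose_length)
for c in('scene','top'):
    p=read_camera(c);cv2.imwrite(f'pics/{c}0.png',p['image']);print(c,p['cam_to_world'])
    for n,z in(('case',0.1),('cover_edge',.118),('cover_handle',.143),('stop_face',.126),('stop_grip',.154)):
        for r in look_for(p,n)[:2]:
            print(n,r['score'],r['point'],atz(p,r['point'],z),atd(p,r['point']))
E
```

```text
{'clock': array(0.), 'joints': array([ 1.0117,  0.3812,  1.2982, -0.    ,  1.4636, -0.2153]), 'dq': array([-0.0006, -0.0004,  0.0014, -0.0008,  0.0006, -0.0007]), 'tau': array([  0.0012, -43.7942, -22.4556,   0.0714,   0.0353,  -0.0001]), 'position': array([0.1852, 0.5176, 0.2522]), 'tcp_rot': array([[ 0.9415, -0.0007,  0.3371],
       [-0.3371, -0.0012,  0.9415],
       [-0.0003, -1.    , -0.0014]]), 'force': array([0.2056, 0.9456, 0.2386]), 'ft_torque': array([0.0198, 0.0374, 0.0027]), 'opening': array(0.9994)}
['Unreachable', 'nose_length'] 0.014
scene [[-0.3835 -0.6479  0.6582  1.2902]
 [ 0.9235 -0.2618  0.2804  0.3419]
 [-0.0094  0.7153  0.6987  0.9093]
 [ 0.      0.      0.      1.    ]]
case 0.64 [268.9, 206.9] [0.5245 0.0072 0.1   ] [0.5283 0.0089 0.104 ]
cover_edge 0.67 [241.6, 185.6] [ 0.4846 -0.1029  0.118 ] [ 0.4868 -0.1018  0.1201]
cover_handle 0.75 [243.2, 189.2] [ 0.5233 -0.0771  0.143 ] [ 0.4985 -0.0907  0.1182]
stop_face 0.67 [296.1, 227.8] [0.5979 0.1208 0.126 ] [0.6371 0.1333 0.1704]
stop_grip 0.69 [143.0, 208.0] [ 0.7149 -0.3033  0.154 ] [ 0.6402 -0.3871  0.056 ]
stop_grip 0.61 [295.6, 231.4] [0.6354 0.1319 0.154 ] [0.6381 0.1327 0.1571]
top [[-0.0209  0.9859 -0.166   0.3033]
 [-0.9998 -0.0198  0.0088  0.0143]
 [ 0.0054  0.1662  0.9861  1.3925]
 [ 0.      0.      0.      1.    ]]
case 0.61 [297.4, 222.7] [ 0.4912 -0.0329  0.1   ] [ 0.4886 -0.0322  0.1177]
cover_edge 0.77 [323.2, 222.5] [ 0.4877 -0.0999  0.118 ] [ 0.4881 -0.1001  0.1156]
cover_handle 0.6 [321.4, 225.0] [ 0.4777 -0.0928  0.143 ] [ 0.4816 -0.0952  0.1151]
stop_face 0.48 [232.2, 172.7] [0.6247 0.1375 0.126 ] [0.6128 0.1329 0.1728]
stop_grip 0.47 [230.9, 169.8] [0.6254 0.1381 0.154 ] [0.6193 0.1358 0.1775]
```

View pics/scene0.png

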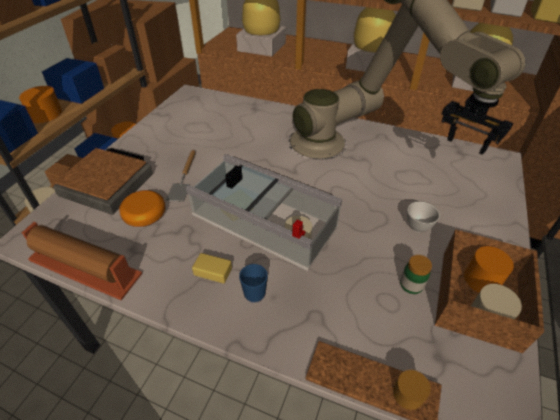

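View pics/top0.png

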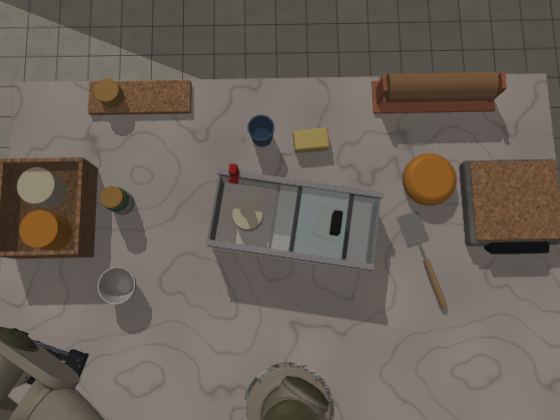

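```bash
python3 - <<'E'
from h import *
np.set_printoptions(precision=4,suppress=True)
p=read_camera('top'); s=read_camera('scene')
for n,q,(x0,x1,y0,y1) in(('top',p,(195,395,150,290)),('scene',s,(170,360,140,270))):
    im=cv2.resize(q['image'][y0:y1,x0:x1],None,fx=4,fy=4,interpolation=cv2.INTER_CUBIC); cv2.imwrite(f'pics/{n}1.png',im)
    K=np.array([[q['fx'],0,q['cx']],[0,q['fy'],q['cy']],[0,0,1.]])
    vv,uu=np.mgrid[y0:y1,x0:x1]; uv=np.stack([uu.ravel(),vv.ravel()],1).astype(float)
    un=cv2.undistortPoints(uv[:,None],K,np.array(q['dist'],float))[:,0]
    r=q['range_z'][y0:y1,x0:x1].ravel(); T=np.array(q['cam_to_world'])
    P=(np.c_[un[:,0],-un[:,1],-np.ones(len(un))]*r[:,None])@T[:3,:3].T+T[:3,3]
    c=q['image'][y0:y1,x0:x1].reshape(-1,3).astype(int)
    red=(c[:,2]>110)&(c[:,1]<60)&(c[:,0]<60); blk=(c.max(1)<45)
    print(n,'red',red.sum(),uv[red].mean(0),uv[red].min(0),uv[red].max(0)); print(P[red&(P[:,2]>.12)].min(0),P[red&(P[:,2]>.12)].max(0),P[red&(P[:,2]>.165)].mean(0))
    b=blk&(P[:,2]>.125)&(P[:,0]>0.3)
    print('blk',b.sum(),uv[b].mean(0)if b.any() else'',P[b].min(0),P[b].max(0)); t=b&(P[:,2]>.16);print('top',t.sum(),P[t].mean(0))
    ob=(P[:,2]>.112)&(P[:,2]<.132)&~blk&~red
    print('case pts',ob.sum(),cv2.minAreaRect(P[ob][:,:2].astype(np.float32)))
E
```

```text
top red 55 [231.9818 168.3636] [229. 164.] [236. 178.]
[0.6075 0.1232 0.1334] [0.6354 0.1452 0.1813] [0.6252 0.1326 0.1764]
blk 227 [335.3392 222.5595] [ 0.3033 -0.1438  0.1289] [0.5097 0.0143 1.3925]
top 213 [ 0.4785 -0.1255  0.191 ]
case pts 5635 ((0.5016878843307495, -0.02433626353740692), (0.43866458535194397, 0.20902840793132782), 80.41386413574219)
scene red 123 [296.6016 228.7561] [292. 220.] [304. 237.]
[0.6071 0.1201 0.1255] [0.6382 0.1468 0.1775] [0.6276 0.1323 0.1743]
blk 251 [233.3546 176.4861] [ 0.4547 -0.1465  0.1251] [1.2902 0.3419 0.9093]
top 112 [ 0.5009 -0.1192  0.1803]
case pts 3075 ((0.49930906295776367, -0.025497913360595703), (0.4418501555919647, 0.21382196247577667), 80.57431030273438)
```

View pics/top1.png

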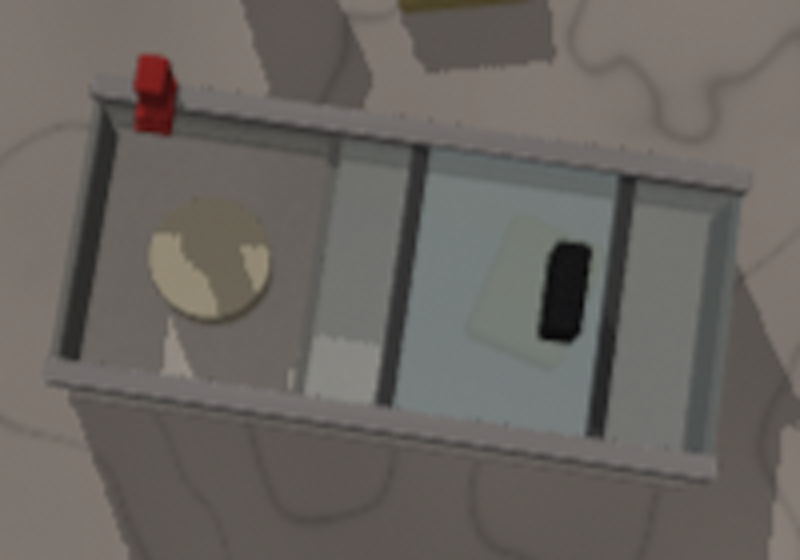

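View pics/scene1.png

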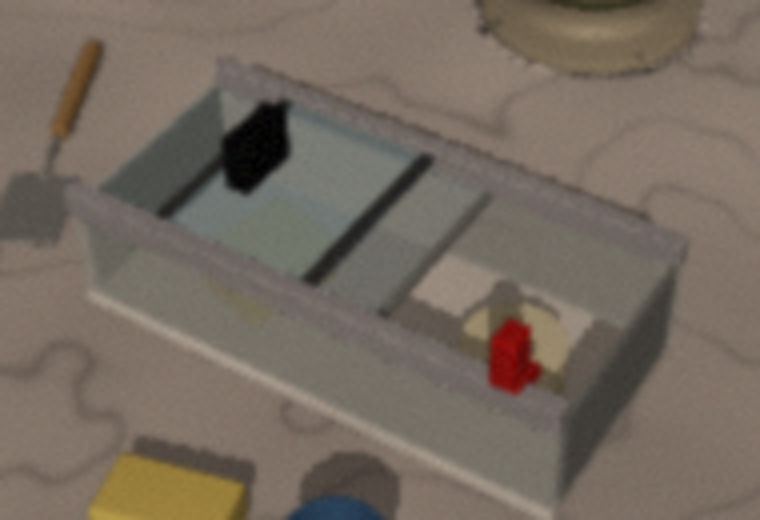

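```bash
python3 - <<'E'
from h import *
np.set_printoptions(precision=4,suppress=True)
p=read_camera('top'); s=read_camera('scene')
t=lambda a,b:atz(p,(195+a/4-.375,150+b/4-.375),.125)
for A,B in(((97,78),(750,175)),((48,373),(714,468)),((55,362),(716,457)),((95,95),(748,190))):
    a,b=t(*A),t(*B);print(a,b,np.degrees(np.arctan2(*(a-b)[[1,0]])),np.hypot(*(a-b)[:2]))
q=lambda a,b,z:atz(p,(195+a/4-.375,150+b/4-.375),z)
# handle: near/base vs top: camera is near x=.30,y=.01 -> top displaced away
print('handle top corners',q(562,242,.168),q(592,243,.168),q(539,338,.118),q(579,343,.118),q(590,330,.168))
print('edge',q(413,148,.118),q(428,148,.118),q(380,405,.118),q(392,405,.118))
print('stop',q(140,56,.175),q(170,60,.175))
for q_ in(p,s):
  r=q_['range_z']; 
  K=np.array([[q_['fx'],0,q_['cx']],[0,q_['fy'],q_['cy']],[0,0,1.]])
  vv,uu=np.mgrid[140:290,170:395]; uv=np.stack([uu.ravel(),vv.ravel()],1).astype(float)
  un=cv2.undistortPoints(uv[:,None],K,np.array(q_['dist'],float))[:,0]
  T=np.array(q_['cam_to_world']);P=(np.c_[un[:,0],-un[:,1],-np.ones(len(un))]*r[140:290,170:395].ravel()[:,None])@T[:3,:3].T+T[:3,3]
  c=q_['image'][140:290,170:395].reshape(-1,3).max(1)
  m=(c<60)&(P[:,2]>.158)&(P[:,2]<.185)&(abs(P[:,0]-.48)<.06)&(abs(P[:,1]+.12)<.06)
  print(m.sum(),P[m].mean(0),cv2.minAreaRect(P[m][:,:2].astype(np.float32)))
E
```

```text
[0.6354 0.1729 0.125 ] [ 0.5611 -0.2574  0.125 ] 80.20569499428164 0.43662013709214176
[0.4395 0.2044 0.125 ] [ 0.3695 -0.2237  0.125 ] 80.71212796252283 0.433804013140851
[0.4466 0.1999 0.125 ] [ 0.3765 -0.2254  0.125 ] 80.64536020493719 0.43101242888097024
[0.6238 0.1742 0.125 ] [ 0.5511 -0.2555  0.125 ] 80.39134426038908 0.4358242743827089
handle top corners [ 0.5115 -0.1267  0.168 ] [ 0.5105 -0.1457  0.168 ] [ 0.4567 -0.115   0.118 ] [ 0.4529 -0.141   0.118 ] [ 0.4551 -0.1422  0.168 ]
edge [ 0.5853 -0.0359  0.118 ] [ 0.5851 -0.0459  0.118 ] [ 0.415  -0.0101  0.118 ] [ 0.4148 -0.0179  0.118 ]
stop [0.6363 0.1392 0.175 ] [0.6333 0.1201 0.175 ]
217 [ 0.4815 -0.1281  0.168 ] ((0.4816663861274719, -0.12857231497764587), (0.02429220639169216, 0.05669908598065376), 80.4079818725586)
119 [ 0.4868 -0.1275  0.1667] ((0.48245200514793396, -0.12919871509075165), (0.023360559716820717, 0.06086628511548042), 79.28653717041016)
```

Call:
play_rows --pt "0 0 0 0 -0.089 0 -1" --pt "0 0 0 0 -0.089 0 -1" --pt "0.0166 0 -0.0245 0 0 0 -1" --pt "0.0166 0 -0.0245 0 0 0 -1" --pt "0.0166 0 -0.0245 0 0 0 -1" --pt "0.0166 0 -0.0245 0 0 0 -1" --pt "0.0166 0 -0.0245 0 0 0 -1" --pt "0.0166 0 -0.0245 0 0 0 -1" --newtons 30

```text
clock: 1.47
position: [0.2596, 0.3551, 0.2528]
tcp_rot: [[0.986, 0.0, 0.165], [-0.165, 0.0, 0.986], [0.0, -1.0, 0.0]]
force: [-0.5, 0.0, -0.6]
opening: 1.003
```

Call:
play_rows --pt "0.0166 0 -0.0245 0 0 0 -1" --pt "0.0166 0 -0.0245 0 0 0 -1" --pt "0.0166 0 -0.0245 0 0 0 -1" --pt "0.0166 0 -0.0245 0 0 0 -1" --pt "0.0166 0 -0.0245 0 0 0 -1" --pt "0.0166 0 -0.0245 0 0 0 -1" --pt "0.0166 0 -0.0245 0 0 0 -1" --pt "0.0166 0 -0.0245 0 0 0 -1"

```text
clock: 2.13
position: [0.3583, 0.1398, 0.253]
tcp_rot: [[0.986, 0.001, 0.165], [-0.165, 0.0, 0.986], [0.001, -1.0, 0.0]]
force: [0.6, 0.1, 0.0]
opening: 1.002
```

Call:
play_rows --pt "0.0166 0 -0.0245 0 0 0 -1" --pt "0.0166 0 -0.0245 0 0 0 -1" --pt "0.0166 0 -0.0245 0 0 0 -1" --pt "0.0166 0 -0.0245 0 0 0 -1" --pt "0.0166 0 -0.0245 0 0 0 -1" --pt "0.0166 0 -0.0245 0 0 0 -1" --pt "0.0166 0 -0.0245 0 0 0 -1" --pt "0 0 0 0 0 0 -1"

```text
clock: 2.8
position: [0.446, -0.0509, 0.2525]
tcp_rot: [[0.986, 0.001, 0.169], [-0.169, -0.001, 0.986], [0.001, -1.0, -0.001]]
force: [-0.5, 0.1, 0.7]
opening: 1.003
```

```bash
cat > st.py <<'E'
from h import *
import sys
np.set_printoptions(precision=4,suppress=True)
s=telemetry.observe();P=np.array(s['position']);R=np.array(s['tcp_rot']);F=np.array(s['force'])
UX=np.array([.9863,-.165,0]);UY=np.array([.165,.9863,0]);C=np.array([.5005,-.025,0])
print('t',s['clock'],'P',P,'own',UX@(P-C),UY@(P-C),'F',F,'Fx,Fy own',UX@F,UY@F,'open',s['opening'])
print(R,'zdir',np.degrees(np.arctan2(R[1,2],R[0,2])))
if len(sys.argv)>1:
    t=np.array(eval(sys.argv[1])); print('to go tool',R.T@(t-P))
E
python3 st.py '[.482,-.129,.143]'
```

```text
t 2.8 P [ 0.446  -0.0509  0.2525] own -0.04944534061343709 -0.034534996620096 F [-0.5248  0.1267  0.7459] Fx,Fy own -0.5385145251511037 0.03833207597712755 open 1.003281336417365
[[ 0.9857  0.0007  0.1686]
 [-0.1686 -0.0012  0.9857]
 [ 0.0009 -1.     -0.001 ]] zdir 80.29599453089297
to go tool [ 0.0485  0.1097 -0.0708]
```

Call:
play_rows --pt "0.0162 0.01 -0.0236 0 -0.003 0 -1" --pt "0.0162 0.01 -0.0236 0 0 0 -1" --pt "0.0161 0.01 -0.0236 0 0 0 -1" --pt "0 0 0 0 0 0 -1"

```text
clock: 3.13
position: [0.4814, -0.1277, 0.2208]
tcp_rot: [[0.986, -0.002, 0.165], [-0.165, 0.0, 0.986], [-0.002, -1.0, 0.0]]
force: [-0.8, -0.4, 0.4]
opening: 0.998
```

```bash
python3 st.py '[.482,-.129,.143]'; python3 - <<'E'
from h import *
for c in('top','scene'):
    q=read_camera(c);cv2.imwrite(f'pics/{c}2.png',cv2.resize(q['image'][120:290,170:395],None,fx=3,fy=3))
E
```

```text
t 3.1333 P [ 0.4814 -0.1277  0.2208] own -0.0018506542120084854 -0.10446725980662691 F [-0.8482 -0.4009  0.4329] Fx,Fy own -0.7704639751251562 -0.5353167454472035 open 0.9981306736332729
[[ 0.9863 -0.0019  0.1647]
 [-0.1647  0.0003  0.9863]
 [-0.0019 -1.      0.    ]] zdir 80.52128038371772
to go tool [ 0.0009  0.0778 -0.0012]
```

View pics/scene2.png

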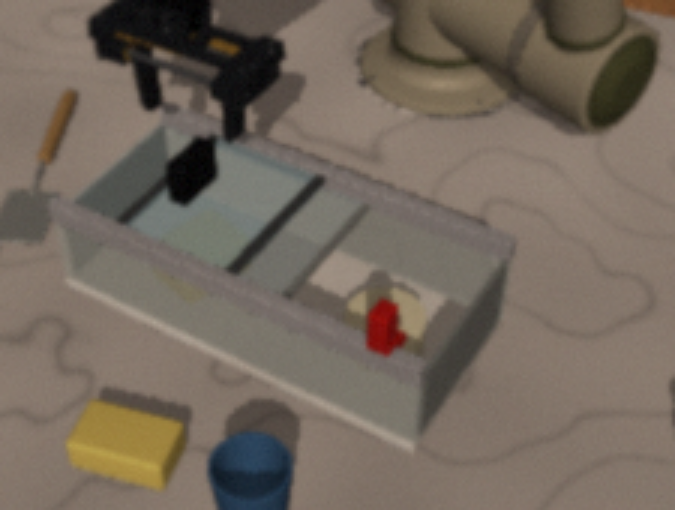

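Call:
play_rows --pt "0.0009 0.025 -0.0012 0 0 0 -1" --pt "0 0.025 0 0 0 0 -1" --pt "0 0.0255 0 0 0 0 -1" --pt "0 0 0 0 0 0 -1" --pt "0 0 0 0 0 0 1" --pt "0 0 0 0 0 0 1" --pt "0 0 0 0 0 0 1" --pt "0 0 0 0 0 0 1" --newtons 30

```text
clock: 3.9
position: [0.4817, -0.1262, 0.1487]
tcp_rot: [[0.987, 0.002, 0.162], [-0.162, -0.001, 0.987], [0.002, -1.0, -0.001]]
force: [0.1, 1.0, -0.2]
opening: 0.718
```

Call:
play_rows --pt "0 0 0 0 0 0 1" --pt "0 0 0 0 0 0 1" --pt "0 0 0 0 0 0 1" --pt "0 0 0 0 0 0 1"

```text
clock: 4.23
position: [0.4813, -0.1263, 0.1474]
tcp_rot: [[0.987, 0.0, 0.162], [-0.162, -0.0, 0.987], [0.0, -1.0, -0.0]]
force: [0.3, -0.0, -0.3]
opening: 0.419
```

```bash
python3 st.py
```

```text
t 4.2333 P [ 0.4813 -0.1263  0.1474] own -0.0022084965192029037 -0.10310539619346341 F [ 0.2951 -0.0244 -0.3289] Fx,Fy own 0.2950618763555441 0.02462883931496058 open 0.4191926978396133
[[ 0.9868  0.0002  0.1622]
 [-0.1622 -0.0001  0.9868]
 [ 0.0002 -1.     -0.0001]] zdir 80.66573173075884
```

Call:
play_rows --pt "0 0 0 0 0 0 1" --pt "0 0 0 0 0 0 1" --pt "0 0 0 0 0 0 1" --pt "0 0 0 0 0 0 1" --pt "0 0 0 0 0 0 1" --pt "0 0 0 0 0 0 1"

```text
clock: 4.73
position: [0.4813, -0.1264, 0.1473]
tcp_rot: [[0.987, 0.0, 0.162], [-0.162, -0.0, 0.987], [0.0, -1.0, -0.0]]
force: [-0.3, -1.3, 0.9]
opening: 0.272
```

```bash
python3 st.py
```

```text
t 4.7333 P [ 0.4813 -0.1264  0.1473] own -0.002202867890152767 -0.10313495495773498 F [-0.3395 -1.2913  0.8837] Fx,Fy own -0.12181611226099928 -1.3296328563351043 open 0.27169731360924254
[[ 0.9868  0.0001  0.1622]
 [-0.1622 -0.0001  0.9868]
 [ 0.0001 -1.     -0.0001]] zdir 80.66412737403851
```

Call:
play_rows --pt "0 0 0.004 0 0 0 1" --pt "0 0 0.006 0 0 0 1" --pt "0 0 0.006 0 0 0 1" --pt "0 0 0.006 0 0 0 1" --pt "0 0 0.006 0 0 0 1" --pt "0 0 0.006 0 0 0 1" --pt "0 0 0.006 0 0 0 1" --pt "0 0 0 0 0 0 1"

```text
clock: 5.4
position: [0.4882, -0.0855, 0.1473]
tcp_rot: [[0.987, 0.001, 0.161], [-0.161, 0.001, 0.987], [0.001, -1.0, 0.001]]
force: [3.4, 1.2, -0.2]
opening: 0.27
```

```bash
python3 st.py
```

```text
t 5.4 P [ 0.4882 -0.0855  0.1473] own -0.002184007915027675 -0.06173700866465224 F [ 3.3881  1.1726 -0.215 ] Fx,Fy own 3.148198808451668 1.7156171069586927 open 0.26953842838424
[[ 0.9869  0.0008  0.1612]
 [-0.1612  0.0006  0.9869]
 [ 0.0007 -1.      0.0008]] zdir 80.72282775112701
```

Call:
play_rows --pt "0.0002 0 0.001 0 0 0 1" --pt "0.0002 0 0.0015 0 0 0 1" --pt "0 0 0.0015 0 0 0 1" --pt "0 0 0 0 0 0 1"

```text
clock: 5.73
position: [0.4887, -0.0828, 0.1473]
tcp_rot: [[0.987, -0.0, 0.162], [-0.162, 0.0, 0.987], [-0.0, -1.0, 0.0]]
force: [0.6, 0.4, 2.0]
opening: 0.272
```

Call:
play_rows --pt "0 0 0.001 0 0 0 1" --pt "0 0 0.001 0 0 0 1" --pt "0 0 0.001 0 0 0 1" --pt "0 0 0 0 0 0 1"

```text
clock: 6.07
position: [0.4892, -0.0798, 0.1473]
tcp_rot: [[0.987, -0.0, 0.162], [-0.162, 0.0, 0.987], [-0.0, -1.0, 0.0]]
force: [-2.5, -0.9, 3.0]
opening: 0.268
```

```bash
python3 st.py
```

```text
t 6.0667 P [ 0.4892 -0.0798  0.1473] own -0.0021021382723768085 -0.05590171162357146 F [-2.4898 -0.9015  3.0162] Fx,Fy own -2.30698386475469 -1.2999685414369915 open 0.2682424629877929
[[ 0.9868 -0.0002  0.1621]
 [-0.1621  0.0002  0.9868]
 [-0.0002 -1.      0.0001]] zdir 80.67353112581766
```

Call:
play_rows --pt "0 0 0.001 0 0 0 1" --pt "0 0 0.001 0 0 0 1" --pt "0 0 0.001 0 0 0 1" --pt "0 0 0 0 0 0 1"

```text
clock: 6.4
position: [0.4897, -0.0768, 0.1473]
tcp_rot: [[0.987, -0.0, 0.162], [-0.162, 0.0, 0.987], [-0.0, -1.0, 0.0]]
force: [-1.5, -0.4, 3.2]
opening: 0.268
```

Call:
play_rows --pt "0 0 0.001 0 0 0 1" --pt "0 0 0.001 0 0 0 1" --pt "0 0 0.001 0 0 0 1" --pt "0 0 0 0 0 0 1"

```text
clock: 6.73
position: [0.4902, -0.0738, 0.1473]
tcp_rot: [[0.987, -0.0, 0.162], [-0.162, 0.0, 0.987], [-0.0, -1.0, 0.0]]
force: [-2.3, 0.4, 4.7]
opening: 0.267
```

Call:
play_rows --pt "0 0 0.001 0 0 0 1" --pt "0 0 0.001 0 0 0 1" --pt "0 0 0.001 0 0 0 1" --pt "0 0 0 0 0 0 1"

```text
clock: 7.07
position: [0.4907, -0.0708, 0.1473]
tcp_rot: [[0.987, -0.0, 0.162], [-0.162, 0.0, 0.987], [-0.0, -1.0, 0.0]]
force: [-3.7, -0.1, 4.0]
opening: 0.27
```

Call:
play_rows --pt "-0.0003 0 0.001 0 0 0 1" --pt "0 0 0.001 0 0 0 1" --pt "0 0 0.001 0 0 0 1" --pt "0 0 0 0 0 0 1"

```text
clock: 7.4
position: [0.4912, -0.0679, 0.1473]
tcp_rot: [[0.987, 0.001, 0.162], [-0.162, -0.0, 0.987], [0.001, -1.0, 0.0]]
force: [0.6, 0.5, 3.8]
opening: 0.269
```

Call:
play_rows --pt "0 0 0.001 0 0 0 1" --pt "0 0 0.001 0 0 0 1" --pt "0 0 0.001 0 0 0 1" --pt "0 0 0 0 0 0 1"

```text
clock: 7.73
position: [0.4917, -0.065, 0.1473]
tcp_rot: [[0.987, 0.001, 0.162], [-0.162, 0.0, 0.987], [0.001, -1.0, 0.0]]
force: [2.2, -0.8, 2.2]
opening: 0.273
```

Call:
play_rows --pt "0 0 0.001 0 0 0 1" --pt "0 0 0.001 0 0 0 1" --pt "0 0 0.001 0 0 0 1" --pt "0 0 0 0 0 0 1"

```text
clock: 8.07
position: [0.4922, -0.062, 0.1473]
tcp_rot: [[0.987, 0.001, 0.162], [-0.162, 0.0, 0.987], [0.001, -1.0, 0.0]]
force: [1.4, -0.5, 1.6]
opening: 0.268
```

Call:
play_rows --pt "0 0 0.001 0 0 0 1" --pt "0 0 0.001 0 0 0 1" --pt "0 0 0.001 0 0 0 1" --pt "0 0 0 0 0 0 1"

```text
clock: 8.4
position: [0.4926, -0.059, 0.1473]
tcp_rot: [[0.987, 0.001, 0.162], [-0.162, 0.0, 0.987], [0.001, -1.0, 0.0]]
force: [4.5, -1.8, 0.9]
opening: 0.27
```

Call:
play_rows --pt "0.0002 0 0.001 0 0 0 1" --pt "0 0 0.001 0 0 0 1" --pt "0 0 0.001 0 0 0 1" --pt "0 0 0 0 0 0 1"

```text
clock: 8.73
position: [0.4932, -0.056, 0.1473]
tcp_rot: [[0.987, 0.0, 0.162], [-0.162, 0.0, 0.987], [0.0, -1.0, 0.0]]
force: [3.7, -0.8, 2.3]
opening: 0.269
```

Call:
play_rows --pt "0.0001 0 0.001 0 0 0 1" --pt "0 0 0.001 0 0 0 1" --pt "0 0 0.001 0 0 0 1" --pt "0 0 0 0 0 0 1"

```text
clock: 9.07
position: [0.4937, -0.0531, 0.1473]
tcp_rot: [[0.987, 0.0, 0.162], [-0.162, 0.0, 0.987], [0.0, -1.0, 0.0]]
force: [2.1, -0.8, 2.6]
opening: 0.266
```

Call:
play_rows --pt "0 0 0.001 0 0 0 1" --pt "0 0 0.001 0 0 0 1" --pt "0 0 0.001 0 0 0 1" --pt "0 0 0 0 0 0 1"

```text
clock: 9.4
position: [0.4942, -0.0501, 0.1473]
tcp_rot: [[0.987, 0.0, 0.162], [-0.162, 0.0, 0.987], [-0.0, -1.0, 0.0]]
force: [2.4, -0.7, 2.2]
opening: 0.267
```

Call:
play_rows --pt "0 0 0.001 0 0 0 1" --pt "0 0 0.001 0 0 0 1" --pt "0 0 0.001 0 0 0 1" --pt "0 0 0 0 0 0 1"

```text
clock: 9.73
position: [0.4947, -0.0472, 0.1472]
tcp_rot: [[0.987, 0.0, 0.162], [-0.162, 0.0, 0.987], [-0.0, -1.0, 0.0]]
force: [1.6, -1.1, 2.5]
opening: 0.269
```

Call:
play_rows --pt "0 0 0.001 0 0 0 1" --pt "0 0 0.001 0 0 0 1" --pt "0 0 0.001 0 0 0 1" --pt "0 0 0 0 0 0 1"

```text
clock: 10.07
position: [0.4952, -0.0442, 0.1473]
tcp_rot: [[0.987, 0.0, 0.162], [-0.162, 0.0, 0.987], [0.0, -1.0, 0.0]]
force: [2.7, 0.4, 4.7]
opening: 0.273
```

Call:
play_rows --pt "0 0 0.001 0 0 0 1" --pt "0 0 0.001 0 0 0 1" --pt "0 0 0.001 0 0 0 1" --pt "0 0 0 0 0 0 1"

```text
clock: 10.4
position: [0.4956, -0.0413, 0.1473]
tcp_rot: [[0.987, 0.0, 0.162], [-0.162, 0.0, 0.987], [0.0, -1.0, 0.0]]
force: [1.7, -0.5, 4.5]
opening: 0.268
```

Call:
play_rows --pt "0 0 0.001 0 0 0 1" --pt "0 0 0.001 0 0 0 1" --pt "0 0 0.001 0 0 0 1" --pt "0 0 0 0 0 0 1"

```text
clock: 10.73
position: [0.4962, -0.0383, 0.1473]
tcp_rot: [[0.987, 0.0, 0.162], [-0.162, 0.0, 0.987], [0.0, -1.0, 0.0]]
force: [1.6, -0.9, 4.1]
opening: 0.267
```

Call:
play_rows --pt "0 0 0.001 0 0 0 1" --pt "0 0 0.001 0 0 0 1" --pt "0 0 0.001 0 0 0 1" --pt "0 0 0 0 0 0 1"

```text
clock: 11.07
position: [0.4967, -0.0353, 0.1473]
tcp_rot: [[0.987, 0.0, 0.162], [-0.162, 0.0, 0.987], [0.0, -1.0, 0.0]]
force: [2.5, -0.9, 4.0]
opening: 0.269
```

Call:
play_rows --pt "0 0 0.001 0 0 0 1" --pt "0 0 0.001 0 0 0 1" --pt "0 0 0.001 0 0 0 1" --pt "0 0 0 0 0 0 1"

```text
clock: 11.4
position: [0.4972, -0.0324, 0.1473]
tcp_rot: [[0.987, 0.0, 0.162], [-0.162, 0.0, 0.987], [0.0, -1.0, 0.0]]
force: [2.6, -0.5, 3.4]
opening: 0.274
```

Call:
play_rows --pt "0 0 0.001 0 0 0 1" --pt "0 0 0.001 0 0 0 1" --pt "0 0 0.001 0 0 0 1" --pt "0 0 0 0 0 0 1"

```text
clock: 11.73
position: [0.4977, -0.0295, 0.1473]
tcp_rot: [[0.987, 0.0, 0.162], [-0.162, 0.0, 0.987], [0.0, -1.0, 0.0]]
force: [2.1, -0.8, 3.3]
opening: 0.268
```

Call:
play_rows --pt "0 0 0.001 0 0 0 1" --pt "0 0 0.001 0 0 0 1" --pt "0 0 0.001 0 0 0 1" --pt "0 0 0 0 0 0 1"

```text
clock: 12.07
position: [0.4981, -0.0265, 0.1472]
tcp_rot: [[0.987, 0.0, 0.162], [-0.162, 0.0, 0.987], [0.0, -1.0, 0.0]]
force: [4.1, -1.2, 4.5]
opening: 0.268
```

Call:
play_rows --pt "0.0001 0 0.001 0 0 0 1" --pt "0 0 0.001 0 0 0 1" --pt "0 0 0.001 0 0 0 1" --pt "0 0 0 0 0 0 1"

```text
clock: 12.4
position: [0.4986, -0.0235, 0.1473]
tcp_rot: [[0.987, 0.0, 0.162], [-0.162, 0.0, 0.987], [-0.0, -1.0, 0.0]]
force: [2.5, -1.1, 3.8]
opening: 0.263
```

Call:
play_rows --pt "0 0 0.001 0 0 0 1" --pt "0 0 0.001 0 0 0 1" --pt "0 0 0.001 0 0 0 1" --pt "0 0 0 0 0 0 1"

```text
clock: 12.73
position: [0.4991, -0.0206, 0.1473]
tcp_rot: [[0.987, 0.0, 0.162], [-0.162, 0.0, 0.987], [0.0, -1.0, 0.0]]
force: [3.1, -1.6, 3.5]
opening: 0.264
```

Call:
play_rows --pt "0 0 0.001 0 0 0 1" --pt "0 0 0.001 0 0 0 1" --pt "0 0 0.001 0 0 0 1" --pt "0 0 0 0 0 0 1"

```text
clock: 13.07
position: [0.4997, -0.0176, 0.1473]
tcp_rot: [[0.987, 0.0, 0.162], [-0.162, 0.0, 0.987], [0.0, -1.0, 0.0]]
force: [3.1, -0.9, 4.8]
opening: 0.269
```

Call:
play_rows --pt "0 0 0.001 0 0 0 1" --pt "0 0 0.001 0 0 0 1" --pt "0 0 0.001 0 0 0 1" --pt "0 0 0 0 0 0 1"

```text
clock: 13.4
position: [0.5001, -0.0151, 0.1473]
tcp_rot: [[0.987, -0.0, 0.162], [-0.162, -0.001, 0.987], [0.0, -1.0, -0.001]]
force: [2.1, -4.2, 3.8]
opening: 0.269
```

Call:
play_rows --pt "0 0 0.0005 0 0 0 1" --pt "0 0 0.0005 0 0 0 1" --pt "0 0 0 0 0 0 1"

```text
clock: 13.65
position: [0.5002, -0.0146, 0.1473]
tcp_rot: [[0.987, -0.0, 0.162], [-0.162, -0.002, 0.987], [-0.0, -1.0, -0.002]]
force: [0.8, -6.9, 3.5]
opening: 0.274
```

Call:
play_rows --pt "0 0 0.0006 0 0 0 1" --pt "0 0 0 0 0 0 1" --pt "0 0 0 0 0 0 1"

```text
clock: 13.9
position: [0.5003, -0.0141, 0.1473]
tcp_rot: [[0.987, -0.0, 0.162], [-0.162, -0.002, 0.987], [-0.0, -1.0, -0.002]]
force: [0.4, -8.2, 3.7]
opening: 0.271
```

```bash
python3 st.py
```

```text
t 13.9 P [ 0.5003 -0.0141  0.1473] own -0.0020240477073453804 0.010671825013736392 F [ 0.3662 -8.1574  3.7353] Fx,Fy own 1.7071493174713417 -7.985171840193293 open 0.2711023502862812
[[ 0.9868 -0.0004  0.1622]
 [-0.1622 -0.0018  0.9868]
 [-0.0001 -1.     -0.0019]] zdir 80.66554303741522
```

Call:
play_rows --pt "0 0 -0.003 0 0 0 1" --pt "0 0 -0.004 0 0 0 1" --pt "0 0 -0.004 0 0 0 1" --pt "0 0 -0.004 0 0 0 1" --pt "0 0 -0.004 0 0 0 1" --pt "0 0 -0.003 0 0 0 1" --pt "0 0 0 0 0 0 1" --pt "0 0 0 0 0 0 1"

```text
clock: 14.57
position: [0.4967, -0.0354, 0.1472]
tcp_rot: [[0.987, -0.0, 0.162], [-0.162, -0.001, 0.987], [-0.0, -1.0, -0.001]]
force: [1.7, -1.1, 4.1]
opening: 0.269
```

```bash
python3 st.py
```

```text
t 14.5667 P [ 0.4967 -0.0354  0.1472] own -0.002067548827485532 -0.010892546683546198 F [ 1.6554 -1.1132  4.1252] Fx,Fy own 1.8163548225795165 -0.8248109359193483 open 0.26888312985534213
[[ 0.9867 -0.0003  0.1624]
 [-0.1624 -0.0005  0.9867]
 [-0.0002 -1.     -0.0006]] zdir 80.65347562600232
```

Call:
play_rows --pt "0 0 0 0 0 0 -1" --pt "0 0 0 0 0 0 -1" --pt "0 0 0 0 0 0 -1" --pt "0 0 0 0 0 0 -1" --pt "0 0 0 0 0 0 -1" --pt "0 -0.01 0 0 0 0 -1" --pt "0 -0.03 0 0 0 0 -1" --pt "0 -0.03 0 0 0 0 -1"

```text
clock: 15.23
position: [0.4961, -0.0347, 0.2173]
tcp_rot: [[0.987, -0.003, 0.162], [-0.162, 0.001, 0.987], [-0.004, -1.0, 0.001]]
force: [0.6, 0.8, -0.2]
opening: 0.853
```

Call:
play_rows --pt "0 -0.005 0 0 0 0 -1" --pt "0 0 0 0 0 0 -1"

```text
clock: 15.4
position: [0.4973, -0.035, 0.2237]
tcp_rot: [[0.987, 0.003, 0.162], [-0.162, -0.001, 0.987], [0.004, -1.0, -0.001]]
force: [0.1, 0.2, -0.5]
opening: 0.992
```

```bash
python3 st.py '[.6242,.1327,.152]'
```

```text
t 15.4 P [ 0.4973 -0.035   0.2237] own -0.001531604341019642 -0.010442563274810995 F [ 0.0916  0.1613 -0.4613] Fx,Fy own 0.06371233021347207 0.1741811154047651 open 0.9922591059191243
[[ 0.9868  0.0034  0.1619]
 [-0.1619 -0.0011  0.9868]
 [ 0.0035 -1.     -0.0006]] zdir 80.68287819515918
to go tool [0.0978 0.072  0.1861]
```

Call:
play_rows --pt "0.0122 0 0.0233 0 0.001 0 -1" --pt "0.0122 0 0.0233 0 0 0 -1" --pt "0.0122 0 0.0233 0 0 0 -1" --pt "0.0122 0 0.0233 0 0 0 -1" --pt "0.0122 0 0.0233 0 0 0 -1" --pt "0.0122 0 0.0233 0 0 0 -1" --pt "0.0123 0 0.0232 0 0 0 -1" --pt "0.0123 0 0.0231 0 0 0 -1"

```text
clock: 16.07
position: [0.6237, 0.1339, 0.2201]
tcp_rot: [[0.987, -0.003, 0.163], [-0.163, -0.0, 0.987], [-0.003, -1.0, -0.001]]
force: [-0.0, -0.7, -0.5]
opening: 1.002
```

Call:
play_rows --pt "0 0 0 0 0 0 -1" --pt "0 0 0 0 0 0 -1"

```text
clock: 16.23
position: [0.6233, 0.1334, 0.2199]
tcp_rot: [[0.987, -0.003, 0.161], [-0.161, -0.0, 0.987], [-0.003, -1.0, -0.001]]
force: [-0.2, -1.0, -0.3]
opening: 1.0
```

```bash
python3 st.py '[.6242,.1327,.152]'; python3 - <<'E'
from h import *
for c in('top','scene'):
    q=read_camera(c);cv2.imwrite(f'pics/{c}3.png',cv2.resize(q['image'][120:290,170:395],None,fx=3,fy=3))
E
```

```text
t 16.2333 P [0.6233 0.1334 0.2199] own 0.09496471619238202 0.1764989160338051 F [-0.1591 -1.0255 -0.2539] Fx,Fy own 0.012271362252819305 -1.0376748582859572 open 1.0001417869697122
[[ 0.9869 -0.0035  0.1615]
 [-0.1615 -0.0002  0.9869]
 [-0.0034 -1.     -0.0008]] zdir 80.70634700273703
to go tool [ 0.0012  0.0679 -0.0005]
```

View pics/scene3.png

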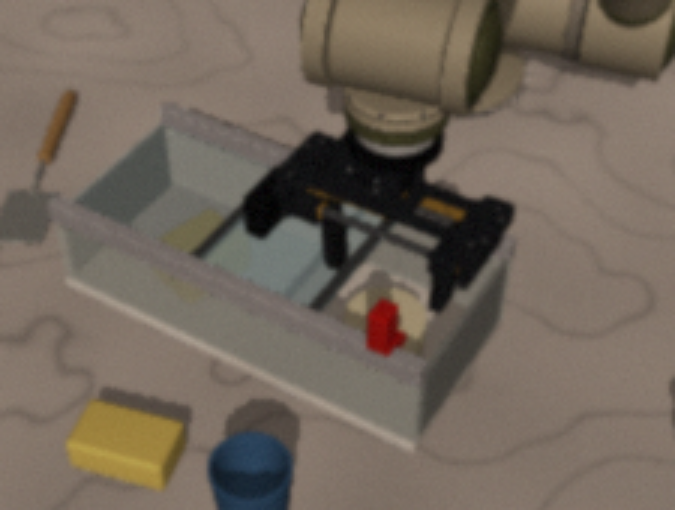

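View pics/top3.png

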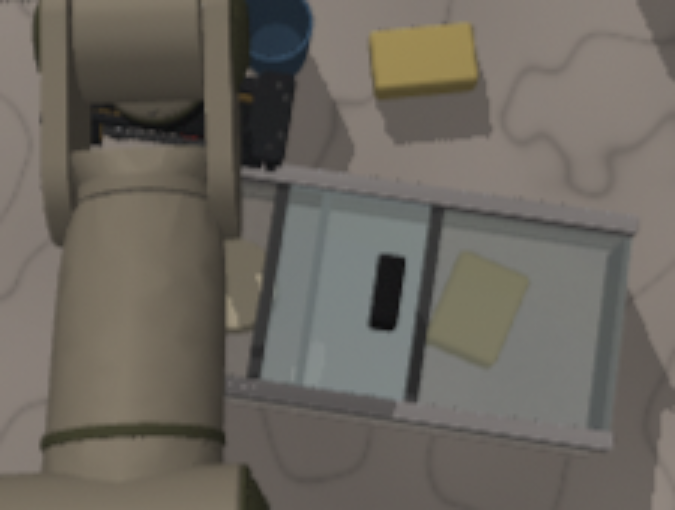

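Call:
play_rows --pt "0.001 0.022 -0.0005 0.0 0 0.0 -1" --pt "0 0.023 0 0 0 0 -1" --pt "0 0.023 0 0 0 0 -1" --pt "0 0 0 0 0 0 -1" --pt "0 0 0 0 0 0 1" --pt "0 0 0 0 0 0 1" --pt "0 0 0 0 0 0 1" --pt "0 0 0 0 0 0 1" --newtons 20

```text
clock: 17.0
position: [0.6249, 0.1319, 0.1557]
tcp_rot: [[0.987, 0.002, 0.163], [-0.163, 0.0, 0.987], [0.002, -1.0, 0.0]]
force: [-0.7, -0.1, 1.0]
opening: 0.722
```

Call:
play_rows --pt "0 0 0 0 0 0 1" --pt "0 0 0 0 0 0 1" --pt "0 0 0 0 0 0 1" --pt "0 0 0 0 0 0 1" --pt "0 0 0 0 0 0 1" --pt "0 0 0 0 0 0 1" --pt "0 0 0 0 0 0 1" --pt "0 0 0 0 0 0 1"

```text
clock: 17.67
position: [0.6245, 0.132, 0.1542]
tcp_rot: [[0.987, -0.0, 0.163], [-0.163, -0.0, 0.987], [-0.0, -1.0, -0.0]]
force: [-0.5, -0.9, -0.0]
opening: 0.225
```

Call:
play_rows --pt "0 0 0 0 0 0 1" --pt "0 0 0 0 0 0 1" --pt "0 0 0 0 0 0 1" --pt "0 0 0 0 0 0 1"

```text
clock: 18.0
position: [0.6245, 0.132, 0.1542]
tcp_rot: [[0.987, -0.0, 0.163], [-0.163, -0.0, 0.987], [-0.0, -1.0, -0.0]]
force: [-0.9, -0.9, -0.8]
opening: 0.224
```

```bash
python3 st.py
```

```text
t 18.0 P [0.6245 0.132  0.1542] own 0.0963811032703654 0.1752706950012795 F [-0.8887 -0.8616 -0.8341] Fx,Fy own -0.734323302047306 -0.996414594144383 open 0.2242328094066289
[[ 0.9866 -0.0001  0.1631]
 [-0.1631 -0.0001  0.9866]
 [-0.0001 -1.     -0.0002]] zdir 80.61231184014393
```

Call:
play_rows --pt "0 0 -0.004 0 0 0 1" --pt "0 0 -0.007 0 0 0 1" --pt "0 0 -0.007 0 0 0 1" --pt "0 0 -0.007 0 0 0 1" --pt "0 0 -0.007 0 0 0 1" --pt "0 0 -0.007 0 0 0 1" --pt "0 0 -0.004 0 0 0 1" --pt "0 0 0 0 0 0 1"

```text
clock: 18.67
position: [0.6171, 0.0881, 0.1542]
tcp_rot: [[0.986, -0.001, 0.164], [-0.164, -0.001, 0.986], [-0.001, -1.0, -0.001]]
force: [-2.1, -2.4, 0.5]
opening: 0.228
```

```bash
python3 st.py
```

```text
t 18.6667 P [0.6171 0.0881 0.1542] own 0.0963656879579953 0.13082256909924825 F [-2.0568 -2.3613  0.4809] Fx,Fy own -1.6390372628986154 -2.668342117395802 open 0.2276682183345321
[[ 0.9864 -0.001   0.1642]
 [-0.1642 -0.0013  0.9864]
 [-0.0008 -1.     -0.0014]] zdir 80.55157763138992
```

Call:
play_rows --pt "0 0 -0.004 0 0 0 1" --pt "0 0 -0.004 0 0 0 1" --pt "0 0 -0.004 0 0 0 1" --pt "0 0 -0.002 0 0 0 1" --pt "0 0 -0.001 0 0 0 1" --pt "0 0 -0.001 0 0 0 1" --pt "0 0 0 0 0 0 1"

```text
clock: 19.25
position: [0.6147, 0.0737, 0.1542]
tcp_rot: [[0.987, -0.0, 0.163], [-0.163, -0.0, 0.987], [-0.0, -1.0, -0.0]]
force: [-2.5, 2.4, 0.5]
opening: 0.224
```

```bash
python3 st.py
```

```text
t 19.25 P [0.6147 0.0737 0.1542] own 0.09636322321018731 0.1162007008824393 F [-2.4888  2.4177  0.4851] Fx,Fy own -2.8535856175920773 1.973927581619191 open 0.22358198295351775
[[ 0.9866 -0.0005  0.1631]
 [-0.1631 -0.0002  0.9866]
 [-0.0004 -1.     -0.0003]] zdir 80.613435183233
```

Call:
play_rows --pt "-0.0001 0 -0.001 0 0 0 1" --pt "0 0 -0.001 0 0 0 1" --pt "0 0 -0.001 0 0 0 1"

```text
clock: 19.5
position: [0.6142, 0.0709, 0.1542]
tcp_rot: [[0.987, -0.0, 0.163], [-0.163, 0.0, 0.987], [-0.0, -1.0, 0.0]]
force: [-2.2, 1.8, 1.0]
opening: 0.224
```

Call:
play_rows --pt "0 0 -0.0005 0 0 0 1" --pt "0 0 -0.0005 0 0 0 1"

```text
clock: 19.67
position: [0.614, 0.0699, 0.1542]
tcp_rot: [[0.987, -0.0, 0.163], [-0.163, 0.0, 0.987], [-0.0, -1.0, 0.0]]
force: [-2.8, 3.3, 0.2]
opening: 0.225
```

Call:
play_rows --pt "0 0 -0.0005 0 0 0 1"

```text
clock: 19.75
position: [0.614, 0.0694, 0.1542]
tcp_rot: [[0.987, -0.0, 0.163], [-0.163, 0.0, 0.987], [-0.0, -1.0, 0.0]]
force: [-3.0, 3.0, 1.1]
opening: 0.224
```

```bash
python3 st.py
```

```text
t 19.75 P [0.614  0.0694 0.1542] own 0.09632750498061997 0.11183637333273488 F [-2.9502  2.9545  1.0933] Fx,Fy own -3.3972725598868876 2.427194689480675 open 0.22412691521016348
[[ 0.9866 -0.0003  0.1631]
 [-0.1631  0.0001  0.9866]
 [-0.0003 -1.      0.    ]] zdir 80.61575375849151
```

Call:
play_rows --pt "-0.0002 0 -0.0005 0 0 0 1"

```text
clock: 19.83
position: [0.6139, 0.0689, 0.1542]
tcp_rot: [[0.987, 0.0, 0.163], [-0.163, -0.0, 0.987], [0.0, -1.0, 0.0]]
force: [-0.9, 2.9, -0.1]
opening: 0.227
```

Call:
play_rows --pt "0 0 -0.0005 0 0 0 1"

```text
clock: 19.92
position: [0.6138, 0.0684, 0.1542]
tcp_rot: [[0.987, 0.0, 0.163], [-0.163, 0.0, 0.987], [0.0, -1.0, 0.0]]
force: [-1.0, 4.5, -0.6]
opening: 0.224
```

Call:
play_rows --pt "0 0 -0.0004 0 0 0 1"

```text
clock: 20.0
position: [0.6137, 0.0682, 0.1543]
tcp_rot: [[0.987, 0.0, 0.163], [-0.163, 0.0, 0.987], [0.0, -1.0, 0.001]]
force: [-1.2, 5.1, -0.0]
opening: 0.224
```

```bash
python3 st.py
```

```text
t 20.0 P [0.6137 0.0682 0.1543] own 0.09630777703814401 0.11063188997668233 F [-1.1908  5.103  -0.0005] Fx,Fy own -2.0165087932602286 4.836583198743522 open 0.22385370927579482
[[ 0.9866  0.0004  0.163 ]
 [-0.163   0.0004  0.9866]
 [ 0.0003 -1.      0.0005]] zdir 80.61794342162091
```

Call:
play_rows --pt "0 0 -0.0003 0 0 0 1" --pt "0 0 0 0 0 0 1"

```text
clock: 20.17
position: [0.6137, 0.0679, 0.1543]
tcp_rot: [[0.987, 0.0, 0.163], [-0.163, 0.0, 0.987], [0.0, -1.0, 0.0]]
force: [-0.3, 4.8, -0.8]
opening: 0.224
```

```bash
python3 st.py
```

```text
t 20.1667 P [0.6137 0.0679 0.1543] own 0.09633329965986456 0.11026485300602844 F [-0.3213  4.8055 -0.7874] Fx,Fy own -1.109839676614386 4.686595711977685 open 0.22440936134124428
[[ 0.9866  0.0004  0.163 ]
 [-0.163   0.0002  0.9866]
 [ 0.0003 -1.      0.0003]] zdir 80.61675658281202
```

Plateau at 4.7 N, which matches stop friction plus cover drag, so they are touching. Releasing and retreating.

Call:
play_rows --pt "0 0 0 0 0 0 -1" --pt "0 0 0 0 0 0 -1" --pt "0 0 0 0 0 0 -1" --pt "0 0 0 0 0 0 -1" --pt "0 0 0 0 0 0 -1" --pt "0 -0.01 0 0 0 0 -1" --pt "0 -0.03 0 0 0 0 -1" --pt "0 -0.03 0 0 0 0 -1"

```text
clock: 20.83
position: [0.6132, 0.0677, 0.225]
tcp_rot: [[0.987, -0.002, 0.163], [-0.163, -0.0, 0.987], [-0.002, -1.0, -0.0]]
force: [0.5, -0.2, 0.4]
opening: 0.803
```

Call:
play_rows --pt "0 -0.03 0.01 0 0 0 -1" --pt "0 -0.02 0.03 0 0 0 -1" --pt "-0.01 0 0.035 0 0 0 -1" --pt "-0.02 0 0.035 0 0 0 -1" --pt "-0.02 0 0.035 0 0 0 -1" --pt "-0.02 0 0.035 0 0 0 -1" --pt "-0.02 0 0.035 0 0 0 -1" --pt "-0.02 0 0.035 0 0 0 -1"

```text
clock: 21.5
position: [0.5448, 0.334, 0.2753]
tcp_rot: [[0.987, 0.001, 0.163], [-0.163, 0.0, 0.987], [0.001, -1.0, 0.0]]
force: [0.8, 0.3, -0.2]
opening: 1.002
```

Call:
play_rows --pt "-0.02 0 0.03 0 0 0 -1" --pt "-0.02 0 0.03 0 0 0 -1" --pt "-0.02 0 0.03 0 0 0 -1" --pt "-0.02 0 0.03 0 0 0 -1" --pt "-0.02 0 0.02 0 0 0 -1" --pt "0 0 0 0 0 0 -1"

```text
clock: 22.0
position: [0.4666, 0.4907, 0.2748]
tcp_rot: [[0.987, -0.0, 0.158], [-0.158, 0.001, 0.987], [-0.0, -1.0, 0.001]]
force: [0.4, -0.0, 0.4]
opening: 0.999
```

```bash
python3 st.py; python3 - <<'E'
from h import *
for c in('top','scene'):
    q=read_camera(c);cv2.imwrite(f'pics/{c}4.png',cv2.resize(q['image'][120:290,170:395],None,fx=3,fy=3))
    cv2.imwrite(f'pics/{c}4f.png',q['image'])
E
```

```text
t 22.0 P [0.4666 0.4907 0.2748] own -0.11854693912599742 0.5030745882456978 F [ 0.4008 -0.0496  0.4415] Fx,Fy own 0.40346617549530767 0.017236236161355476 open 0.998511346697073
[[ 0.9875 -0.0003  0.1577]
 [-0.1577  0.0012  0.9875]
 [-0.0005 -1.      0.0011]] zdir 80.92840202649205
```

View pics/scene4.png

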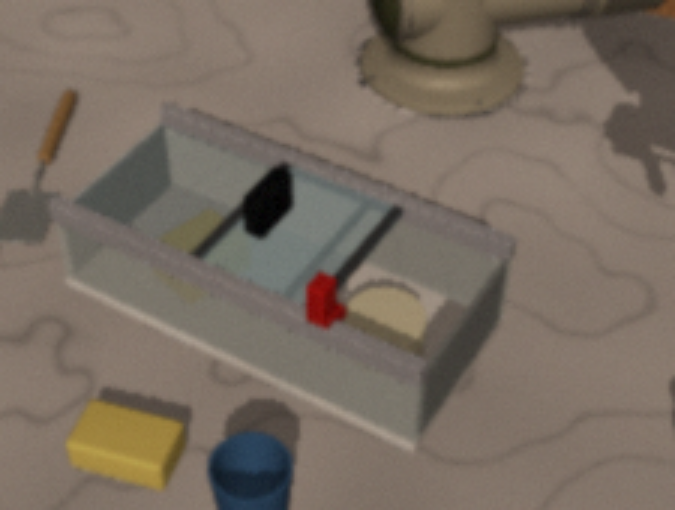

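View pics/top4.png

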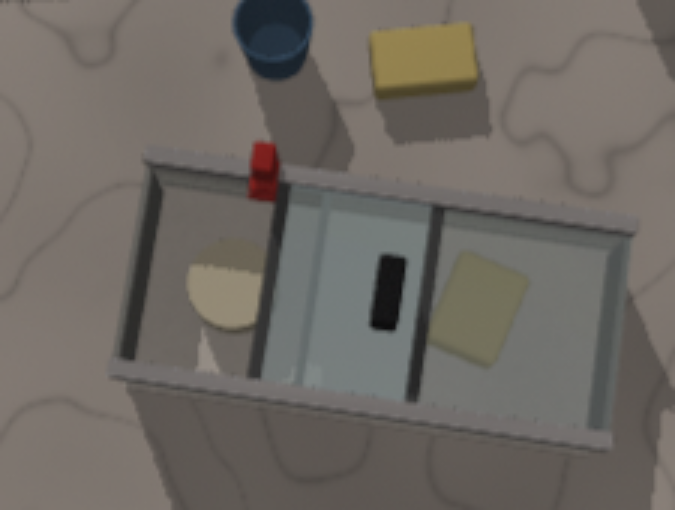

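View pics/scene4f.png

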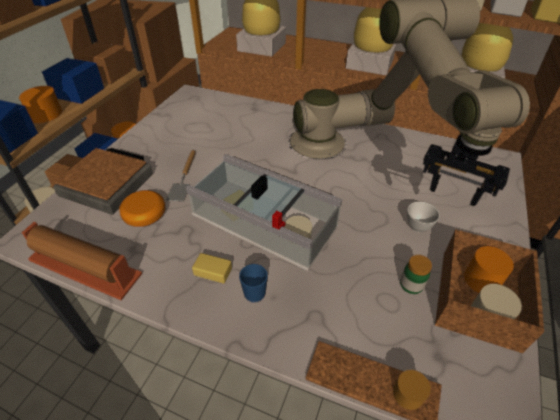

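```bash
python3 -c "
from station import job_done; print(job_done())"
```

```text
the job is handed in; nothing more can be done
None
```

I slid the cover closed until it came up firmly against the tight spot, backed it off about 21 mm, and brought the red stop up to touch the cover's edge. I then let go, moved the arm clear and handed the job in at about 22 s of the 64 s allowed.

- **Tight spot:** I felt it with the cover's edge about 119–121 mm past the case's middle. The force along the track rose to about 8 N in total, roughly 6.5 N above the cover's own drag, so it was not forced.
- **Back-off:** The cover came back 21.6 mm from the furthest point reached, or about 19.4 mm from where the resistance began. Touching it with the stop then pushed it back up to about 1 mm further.
- **Stop:** The push force levelled off at 4.7 N, close to the 4.5 N expected from the stop's friction plus the cover's drag. Its position agreed with the predicted contact to within about 1 mm.
- **Final pictures:** The red stop sits against the cover's dark leading edge, and the handle is where I left it to within what the picture resolves. The other things look undisturbed, and the arm stands clear to one side.

While sliding I saw small sideways and vertical forces of up to about 5 N, and none of my checks failed.

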